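# Charge the tumbling drum with rivet heads and set it rolling

### The job

Load the hand-cranked tumbling drum: draw the pan out from under it, press down and twist off the cap on top of the drum, and put every copper rivet head from the pan into the drum through the port. Then press and twist the cap back on until it is locked, and with the cap locked give the drum one full turn with the crank, so that the capped port ends on top again. Finish with the pan slid fully home under the drum, and leave the other things on the bench where they are.

Things in the scene. Friction and masses are not known exactly. Their poses are not given: they have to be found in the camera images.
- stand: Fixed oak stand of the tumbling drum. Origin on the bench under the drum's middle, z up, x along the level axle (crank at the -x end, facing the robot); the pan comes out to -y. Two sills 14 mm high, 18 thick, run from y -165 to +110 mm, inner faces at x +-97 mm; on them at y = 0 the bearing posts, 60 mm wide, 190 high. A cross board 28 mm high, face at y +85 mm, is the pan's end stop.
- drum_mid (a point): Middle of the drum, on the axle, 165 mm above the bench. Hexagonal wooden barrel: flats 75 mm and corners 87 mm from the axle, staves and ends 10 mm thick, end discs 178 mm in diameter, 190 mm long over the discs. With the port on top, corners face the stand's +y and -y. The frame turns with the drum.
- drum (a joint): Turn of drum and crank about the axle, rad. 0 at the start with the port on top; no end stops; stays where it is left. Positive is right-handed about the stand's +x: from 0 the crank handle goes from the +y side up over the top. Friction 0.45 N m plus 0.12 N m s/rad, so 7 to 12 N at the handle.
- port (a point): Centre of the port's mouth, level with the top of its iron collar (84 mm outside diameter, 16 mm proud of the stave), 91 mm from the axle. Turns with the drum: z out of the drum, x along the axle. A black sprung sealing ring (71 to 83 mm diameter) stands 10.5 mm above the collar: spring 1.4 N/mm, 5 N preload. Inside, iron lips leave a clear opening 53 mm across.
- slot (a point): Mouth of one of the two opposite slots in the port's lips, 31 mm from its centre, level with port, turned 65 degrees (1.134 rad) anticlockwise seen from above from the port's x. Slots are 16 mm wide and pass the cap's lugs (9 mm). The locking notches, 6 mm deep, lie on the port's x axis. Stops for the pressed lugs lie about 6 degrees beyond slot and notch.
- cap: Brass press-and-turn cap, 160 g. Origin at the centre of the flange's underside, z up. Flange 84 mm in diameter, 5 thick; grip bar along its x, 58 long, 14 thick, top 29 mm above the origin; plug below 48 mm in diameter, 18 deep, so on the bench the origin is 18 mm up. Two lugs: the same turned half round. Locked (as at the start): origin 9 mm above port, cap x along port x.
- lug (a point): End of one of the cap's two lugs, on its +x side (the other on -x), 33 mm out, 13 to 18 mm below the flange. To unlock: push the cap down 7 to 8 mm (17 N; solid stop at 9), turn 65 degrees anticlockwise from above while down, let it rise, lift. To lock: lugs into slots, push until the origin is 1 to 2 mm above port, turn 65 degrees clockwise, let it rise into the notches.
- crank_grip (a point): Grasp point on the crank's handle: a round iron sleeve 24 mm in diameter, 88 long, parallel to the axle, turning freely on its pin, 70 mm from the axle and 190 mm from the drum's middle towards the stand's -x. From here the sleeve runs 51 mm towards the drum, to the crank arm, and 37 mm away. At joint 0 it is level with the axle, on the stand's +y side. Turns with the drum.
- pan: Shallow steel pan, 188 mm (x) by 170 mm (y), floor 4 mm thick, rim 13 mm high, 600 g. Origin under its centre. Slides on the bench between the stand's sills, 3 mm clearance each side, along the stand's y. Fully home its origin is at the stand's origin and its back rim touches the end stop. Starts nearly home with the rivet heads in it.
- pan_grip (a point): Grasp point on the pan's handle, a round rod 16 mm in diameter along the pan's y, axis 30 mm above the bench; its level part runs from y -110 to -185 mm of the pan, this point is at y -150 mm, x 0.
- rivet1: Copper rivet head (2 to 4 of the four are present): upright cylinder 28 mm in diameter, 21 mm high, domed top to 27 mm, 100 g. Origin at the centre of its flat underside, z along its axis.
- rivet2: Copper rivet head like rivet1.
- rivet3: Copper rivet head like rivet1.
- rivet4: Copper rivet head like rivet1.
- collar: Bystander: brass lantern collar, a ring 90 mm in diameter, 30 mm high. Origin at the centre of its underside.
- pane: Bystander: orange glass pane lying flat, 110 by 75 by 6 mm. Origin at the centre of its underside.
- block: Bystander: steel bench block, 75 by 75 by 28 mm. Origin at the centre of its underside.
- mallet: Bystander: hammer lying on the bench to the right, about 250 mm long.
There are look-alikes about, which are no part of the job. What is shaped like the cap but black or grey is not meant.

How it is judged:
On the way, in this order (a step that is already met when the one before it is completed fails the run):
1. the cap is off the port and the pan is drawn out from under the drum (distance between cap and port above 0.06 m and horizontal distance between pan and stand above 0.06 m), for 0.2 s.
2. every rivet head is inside the drum (x of rivet1 in the frame of stand between -0.095 and 0.095 m and y of rivet1 in the frame of stand between -0.085 and 0.085 m and z of rivet1 in the frame of stand between 0.075 and 0.215 m and x of rivet2 in the frame of stand between -0.095 and 0.095 m and y of rivet2 in the frame of stand between -0.085 and 0.085 m and z of rivet2 in the frame of stand between 0.075 and 0.215 m and x of rivet3 in the frame of stand between -0.095 and 0.095 m and y of rivet3 in the frame of stand between -0.085 and 0.085 m and z of rivet3 in the frame of stand between 0.075 and 0.215 m and x of rivet4 in the frame of stand between -0.095 and 0.095 m and y of rivet4 in the frame of stand between -0.085 and 0.085 m and z of rivet4 in the frame of stand between 0.075 and 0.215 m), for 0.2 s.
3. the cap is locked on the port again (x of cap in the frame of port between -0.006 and 0.006 m and y of cap in the frame of port between -0.006 and 0.006 m and z of cap in the frame of port between 0.0065 and 0.0118 m and angle between the x axis of cap and the x axis of port, either way round below 0.22 rad), for 0.2 s.
4. the drum has made one full turn, either way, with the cap locked and the rivet heads inside (all of step 2 and all of step 3 and (value of joint drum between 5.93 and 6.63 rad or value of joint drum between -6.63 and -5.93 rad)), for 0.2 s.
At the end, for the whole second after the job is handed in: Rivet heads in the drum; cap locked (centred to 6 mm, origin 6.5 to 11.8 mm above the collar, bar along the axle to 0.22 rad); drum one full turn from its start, port on top to 0.35 rad, at rest; pan flat, within 12 mm of home (all of step 4 and y of pan in the frame of stand between -0.012 and 0.01 m and x of pan in the frame of stand between -0.01 and 0.01 m and height (world z) of pan below 0.008 m and velocity of joint drum between -0.05 and 0.05 rad/s and linear speed of each of pan, cap below 0.01 m/s); the robot touches nothing.
It fails at once if the collar on the bench is moved more than 30 mm (distance of collar from where it was at the start of the episode above 0.03 m).
It fails at once if the pane on the bench is moved more than 30 mm (distance of pane from where it was at the start of the episode above 0.03 m).
It fails at once if the block on the bench is moved more than 30 mm (distance of block from where it was at the start of the episode above 0.03 m).
It fails at once if the mallet on the bench is moved more than 30 mm (distance of mallet from where it was at the start of the episode above 0.03 m).
Of rivet1, rivet2, rivet3, rivet4 only 2 to 4 are there at a start; the rules pass over those that are not, and their reading is None.
At some moment in a run one of rivet1, rivet2, rivet3, rivet4 may be knocked a few centimetres aside while the robot is not near it.
It also fails if it takes over 210 s, if anything falls off the work surface, if the arm or the gripper's body presses on something with over 40 N, if the wrist force passes 120 N, or if a joint passes its speed limit or range.

### The arm

A 6-joint arm with a two-finger parallel gripper is mounted at the origin on the work surface. World frame = base frame: x ahead of the robot, y to its left, z up, the work surface at z = 0. Lengths are in m, angles in rad, forces in N, time in s.
With the tool pointing down it reaches from about 0.3 to 0.825 m from the base axis. Payload 5.4 kg.
Tool frame: the origin (TCP) lies at the very end of the fingers, on their centre line; the grasp point (between the pads) lies 19 mm behind it; z points along the fingers, x is the direction in which the jaws open and shut, and the axes are right-handed (so a half turn about z gives the same grasp; the last joint's range is limited). The gripper opens to 92 mm and grips with 3 to 60 N. Pads are 20 mm wide; open, the fingers measure 128 mm over their backs; the gripper's body (75 mm by 189 mm) begins 69 mm behind the grasp point.
Start: joints at [1.084, 0.158, 1.597, -0, 1.386, -0.21], TCP at [0.157, 0.553, 0.215] pointing down, gripper open.
Joint ranges: [-2.91, 2.91], [-0.94, 2.29], [0.18, 2.7], [-1.29, 4.43], [0.17, 2.64], [-3, 3]. Speed limits (rad/s): [2.57, 2.57, 3.14, 3.14, 3.14, 3.14].

### API

Orientations are given as a rotation vector (axis times angle).
In Python, from workcell import bot gives the robot as it stands. Calls block until the motion is done:
- bot.goto(position, orientation): joint-space move of the TCP to a pose.
- bot.line_to(position, rot=None, max_speed=0.15): straight line of the TCP; rot=None keeps the orientation; max_speed is the mean speed in m/s.
- bot.set_joints(angles): joint-space move.
- bot.set_gripper(opening, newtons=None): opening from 0.0 (shut) to 1.0 (fully open); newtons is the grip in N (None keeps the last); returns when the fingers have stopped.
- bot.hold(seconds).
- bot.inverse_kinematics(position, orientation): joint angles nearest the present ones, or None.
- bot.read_camera(name): name is "scene" or "side" or "wrist"; returns a dict with "pixels" (400x640x3 uint8, blue, green, red), "fx", "fy", "cx", "cy" (pixels), "k1" (the pictures are not rectified: a ray, as slopes to the right and down, at radius r is drawn at 1 + k1 r^2 times it, then the intrinsics apply), "R" (3x3) and "t" (3): a world point X has camera coordinates R X + t. Camera axes: x right, y down, z forward; pixel columns grow to the right and rows downward; lengths in m; the calibration is good to about 2 mm. A picture is of the moment at which its call begins. There is no depth.
A pose or a line that the arm cannot do raises bot.MotionError and nothing moves.
- bot.job_done(): hands the job in, once; it reports no verdict.
Readings, each from a call of its own:
- bot.current_clock(): time.
- bot.current_joints(): joint angles.
- bot.current_joint_vel(): joint speeds.
- bot.current_effort(): joint torques, N m.
- bot.current_ee_pos(): TCP position.
- bot.current_tool_rot(): TCP orientation.
- bot.current_contact_force(): force on the tool from outside, world axes, zero at the start.
- bot.current_ft_torque(): the same for the moment, N m.
- bot.current_opening(): opening from 0.0 (shut) to 1.0 (fully open).
Only numpy, scipy, OpenCV 4.12 (cv2) and the standard library are available. Lean on these libraries where they do the work, as an engineer would, in place of code of your own. Each camera call takes 0.05 s, during which the arm holds its last target.

## Working session

There is one attempt and no reset: what is moved stays moved. The work goes in short steps, each a Python script; the robot and the scene stay as the last script left them, time stands still between calls to the robot, and variables do not carry over. Pictures are saved under pics/ and viewed, and the job is handed in when it is done.

```bash
ls -la; mkdir -p pics
python3 - <<'E'
from workcell import bot
import cv2
print(bot.current_clock(),bot.current_joints(),bot.current_ee_pos(),bot.current_tool_rot())
for n in("scene","side","wrist"):
    c=bot.read_camera(n); cv2.imwrite(f"pics/a_{n}.png",c["pixels"])
    print(n,c["fx"],c["fy"],c["cx"],c["cy"],c["k1"],c["R"],c["t"])
E
```

```text
total 12
drwxr-xr-x  3 agent agent 4096 Dec  6 12:24 .
drwxr-xr-x 23 root  root  4096 Dec  6 12:24 ..
drwxr-xr-x  2 agent agent 4096 Dec  6 12:24 pics
0.0 [ 1.08388285e+00  1.59046251e-01  1.59821719e+00  8.29212293e-06
  1.38619741e+00 -2.10084893e-01] [0.15686319 0.55254371 0.21362803] [ 2.50606974  1.89322264 -0.00266366]
scene 385.36797139022394 385.36797139022394 326.3056997561042 194.47646886115996 -0.012543269489510976 [[-0.84789244  0.52959023  0.0247506 ]
 [ 0.26882396  0.4696965  -0.84090361]
 [-0.45695961 -0.70634226 -0.54061865]] [ 0.51276925 -0.02037747  1.42706747]
side 372.478826550616 372.478826550616 321.6098680483161 200.7275670371496 -0.010493990994642665 [[-0.93461509 -0.35564031  0.00382029]
 [-0.22206808  0.57513251 -0.78734259]
 [ 0.2778136  -0.73671064 -0.61650389]] [0.5572977  0.29111651 1.13072077]
wrist 315.0707361576464 315.0707361576464 320.4674042451764 200.3812217013781 -0.04206503033615034 [[ 0.27206414  0.96227698 -0.00202926]
 [ 0.92656403 -0.26139668  0.27046419]
 [ 0.25973103 -0.07546385 -0.9627279 ]] [-0.57369047 -0.03153323  0.39121592]
```

View pics/a_scene.png

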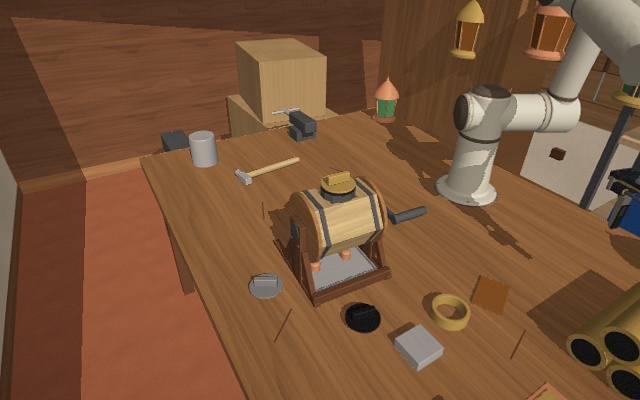

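View pics/a_side.png

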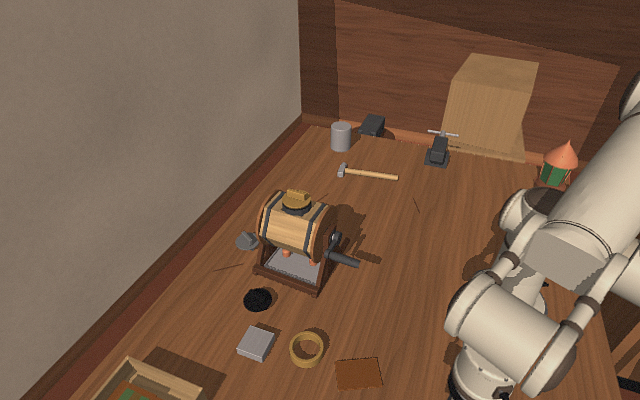

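View pics/a_wrist.png

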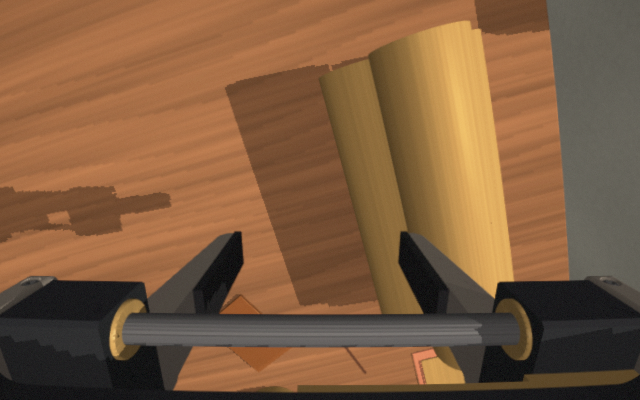

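The scene view shows the drum at about (340,215) with the brass cap on top at (338,182), and the crank at (410,214), towards the robot. The rivets show under the drum at (316,266) and (346,255). Possible mistakes for the cap are the grey look-alike (265,286) and the black one (363,318). I choose the brass one on top of the drum. For the other things: pane (490,294), collar (450,312), block (418,347), mallet (267,170).

```bash
cat > h.py <<'E'
from workcell import bot
import numpy as np, cv2
from scipy.spatial.transform import Rotation as Rn
def K(c): return np.array([[c["fx"],0,c["cx"]],[0,c["fy"],c["cy"]],[0,0,1.]])
def ray(c,uv):
    p=cv2.undistortPoints(np.array([[uv]],float),K(c),np.array([c["k1"],0,0,0.]))[0,0]
    R=np.array(c["R"]);t=np.array(c["t"]); return -R.T@t, R.T@np.array([p[0],p[1],1.])
def onplane(c,uv,z):
    o,d=ray(c,uv); return o+d*(z-o[2])/d[2]
def tri(pairs):
    A=np.zeros((3,3));b=np.zeros(3);L=[]
    for c,uv in pairs:
        o,d=ray(c,uv);d=d/np.linalg.norm(d);M=np.eye(3)-np.outer(d,d);A+=M;b+=M@o;L.append((o,M))
    x=np.linalg.solve(A,b); return x,[np.linalg.norm(M@(x-o)) for o,M in L]
def proj(c,X):
    p,_=cv2.projectPoints(np.array(X,float).reshape(-1,1,3),cv2.Rodrigues(np.array(c["R"]))[0],np.array(c["t"],float),K(c),np.array([c["k1"],0,0,0.]))
    return p[:,0]
def cam(n,save=None):
    c=bot.read_camera(n)
    if save: cv2.imwrite(f"pics/{save}.png",c["pixels"])
    return c
def down(yaw): # tool z down, tool x (jaw axis) at world angle yaw
    x=np.array([np.cos(yaw),np.sin(yaw),0]);z=np.array([0,0,-1.]);y=np.cross(z,x)
    return Rn.from_matrix(np.c_[x,y,z]).as_rotvec()
def crop(c,u0,v0,u1,v1,s,name):
    cv2.imwrite(f"pics/{name}.png",cv2.resize(c["pixels"][v0:v1,u0:u1],None,fx=s,fy=s,interpolation=cv2.INTER_CUBIC))
E
python3 - <<'E'
from h import *
s=cam("scene");d=cam("side");w=cam("wrist")
crop(s,240,150,440,310,4,"b_scene");crop(d,220,170,380,300,4.5,"b_side")
print("cap",tri([(s,(337,178)),(d,(297,195))]))
print("crank end",tri([(s,(424,211)),(d,(355,264))]))
for n,uv in dict(pane=(490,294),collar=(450,312),block=(418,347),grey=(265,286),black=(363,318),mh=(243,177),mt=(298,160)).items(): print(n,onplane(s,uv,0.01))
for c in (s,d,w): print(-np.array(c["R"]).T@c["t"])
T=Rn.from_rotvec(bot.current_tool_rot()).as_matrix()
print("wrist cam in tool", T.T@(-np.array(w["R"]).T@w["t"]-bot.current_ee_pos()), (w["R"]@T).T)
E
```

```text
cap (array([0.63879328, 0.09012652, 0.27679122]), [np.float64(0.0003658178192018621), np.float64(0.00036581781920196256)])
crank end (array([0.42843304, 0.19029669, 0.16921261]), [np.float64(0.0013871593253554203), np.float64(0.0013871593253554253)])
pane [0.36001926 0.39480978 0.01      ]
collar [0.4923735  0.38251808 0.01      ]
block [0.62681261 0.41440199 0.01      ]
grey [0.83877638 0.07867832 0.01      ]
black [0.68358521 0.28874513 0.01      ]
mh [ 0.68063888 -0.46746626  0.01      ]
mt [ 0.43659866 -0.48694097  0.01      ]
[1.09236332 0.7460117  0.74167246]
[0.27137693 0.86378098 0.92417314]
[0.08375005 0.57344852 0.38440428]
wrist cam in tool [-0.00039445 -0.0761544  -0.17012212] [[ 9.99998984e-01  1.39783309e-03 -2.80114130e-04]
 [-1.26979839e-03  9.62655365e-01  2.70726864e-01]
 [ 6.48084339e-04 -2.70726233e-01  9.62656162e-01]]
```

```bash
sleep 1; ls pics
```

```text
a_scene.png
a_side.png
a_wrist.png
b_scene.png
b_side.png
```

View pics/b_scene.png

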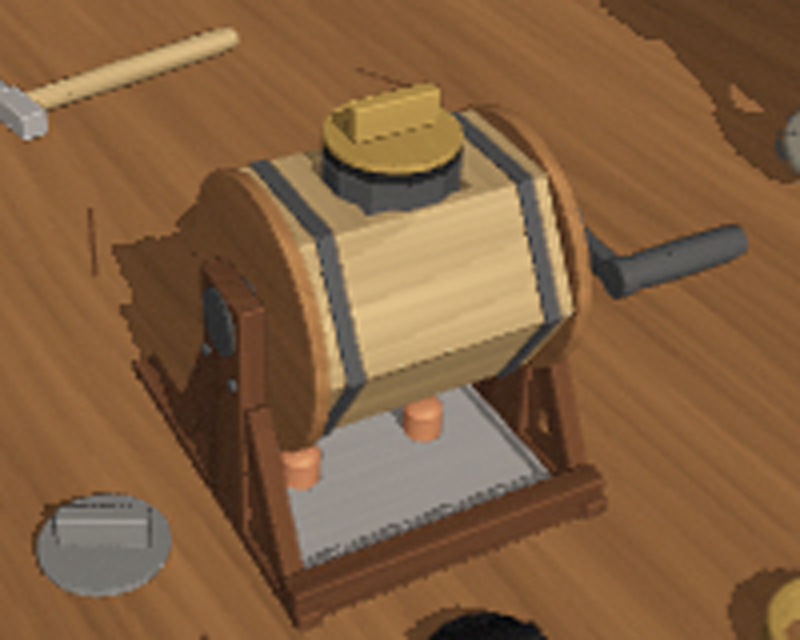

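View pics/b_side.png

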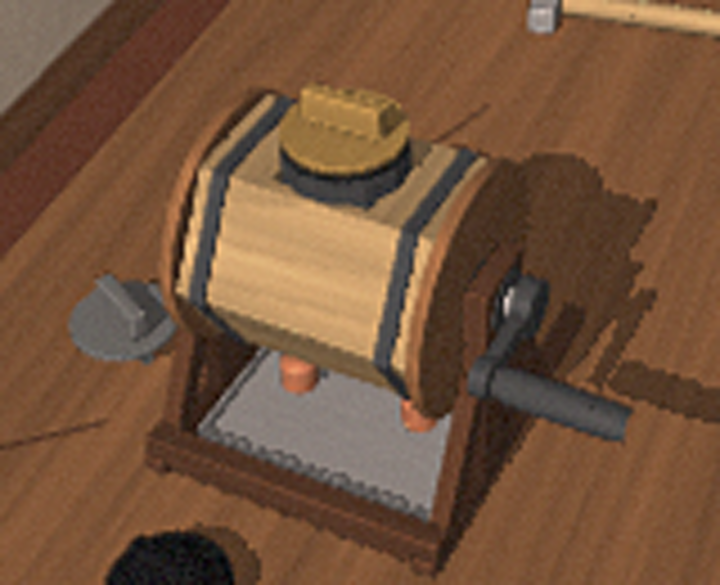

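Run:
```python
from h import *
p=bot.current_ee_pos()
bot.line_to([p[0],p[1],0.42],max_speed=0.3)
bot.goto([0.635,0.09,0.42],down(np.deg2rad(82)))
print(bot.current_clock(),bot.current_joints(),bot.current_ee_pos())
c=cam("wrist","c_wrist");cam("scene","c_scene")
```

```text
3.5 [-4.58290099e-02  3.00375875e-01  1.03272236e+00  2.31720230e-04
  1.80826132e+00 -1.47829448e+00] [0.6347901  0.09098646 0.42020688]
```

View pics/c_wrist.png

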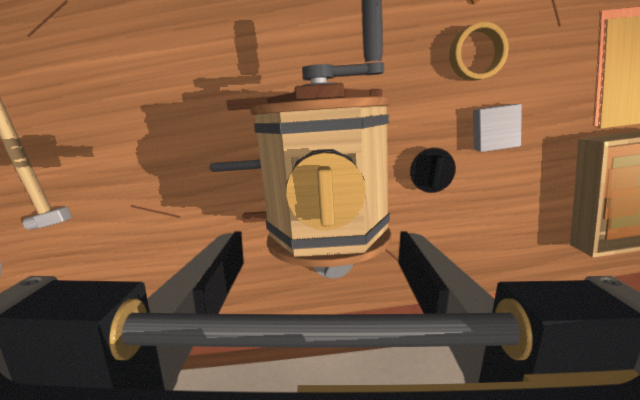

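The wrist view shows the brass cap flange centred at about (327,190) with its bar from (327,168) to (327,225). The pan handle is a dark rod at (212–260,166), and the crank sleeve runs from (373,5) to (375,65).

Run:
```python
from h import *
w=cam("wrist");s=cam("scene");d=cam("side")
I=w["pixels"].astype(int);B,G,R=I[...,0],I[...,1],I[...,2]
hsv=cv2.cvtColor(w["pixels"],cv2.COLOR_BGR2HSV)
print(hsv[200,300],hsv[195,326],hsv[150,270],hsv[220,350], hsv[165,235],hsv[40,373])
m=((hsv[...,1]>140)&(hsv[...,0]>17)&(hsv[...,0]<30)).astype(np.uint8)
m[:, :270]=0;m[:,390:]=0;m[:140]=0;m[240:]=0
n,l,st,ce=cv2.connectedComponentsWithStats(m);k=1+np.argmax(st[1:,4]);print(st[k],ce[k])
cv2.imwrite("pics/d_mask.png",cv2.resize(np.hstack([(l==k).astype(np.uint8)[130:250,250:400]*255,w["pixels"][130:250,250:400,2]]),None,fx=2.6,fy=2.6))
cs,_=cv2.findContours((l==k).astype(np.uint8),cv2.RETR_EXTERNAL,cv2.CHAIN_APPROX_NONE)
c=max(cs,key=cv2.contourArea)
P=np.array([onplane(w,tuple(p[0]),0.270)[:2] for p in c])
(cx,cy),r=cv2.minEnclosingCircle(P.astype(np.float32));print("flange",cx,cy,r, P.mean(0))
crop(w,200,130,420,280,3.5,"d_w")
for uv in [(212,166),(258,164)]: print("panhandle",onplane(w,uv,0.03))
for uv in [(372,2),(375,66)]: print("crank",onplane(w,uv,0.165))
for uv in [(326.5,168),(327,224)]: print("bar",onplane(w,uv,0.294))
```

```text
[ 18 146 145] [ 18 147 220] [ 16 115 124] [ 17 143 209] [165   8  62] [10  9 81]
[ 287  153   78   77 2823] [323.89266738 190.79773291]
flange 0.6401525735855103 0.09503357112407684 0.04168765991926193 [0.63927636 0.09802131]
panhandle [ 0.62502618 -0.105545    0.03      ]
panhandle [ 0.63305466 -0.0223823   0.03      ]
crank [0.43926972 0.1804461  0.165     ]
crank [0.51267853 0.17685111 0.165     ]
bar [0.61101911 0.0996058  0.294     ]
bar [0.66706578 0.09267353 0.294     ]
```

View pics/d_w.png

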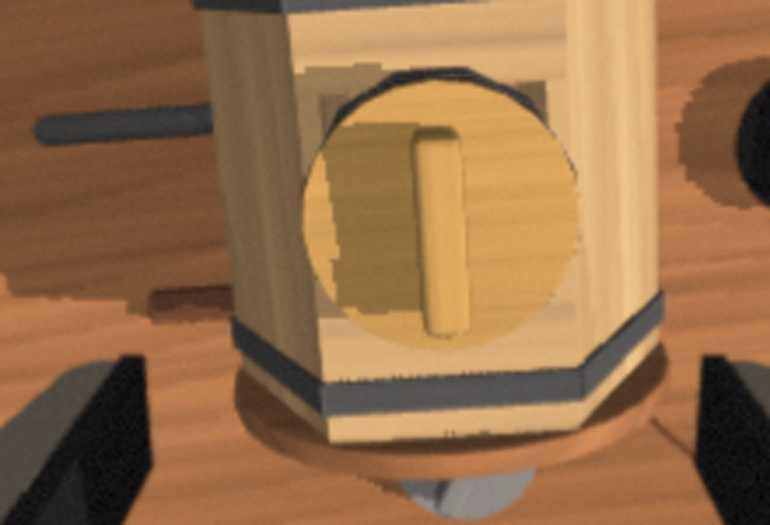

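View pics/d_mask.png

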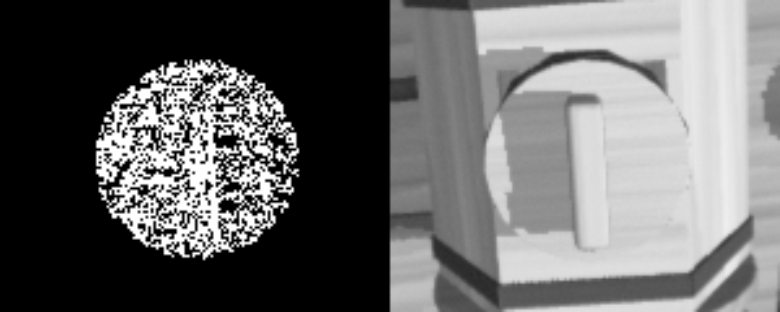

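Run:
```python
from h import *
w=cam("wrist");
for a,b in [((282.9,132.9),(293.4,255.7)),((362,132.9),(365.7,252.9))]:
    A,B=onplane(w,a,.24),onplane(w,b,.24);v=B-A;print(A,B,np.rad2deg(np.arctan2(v[1],v[0])))
s=cam("scene");d=cam("side")
# crank sleeve ends: predict for yaw
for yaw in(-4,-7,-10):
    a=np.deg2rad(yaw);Rz=Rn.from_euler('z',a).as_matrix();o=np.array([.640,.0955,0])
    P=[Rz@[x,.07,.165]+o for x in(-.227,-.139)]+[Rz@[x,y,.0]+o for x,y in((-.115,.11),(.115,.11))]
    print(yaw,P[0],proj(s,P),proj(d,P),proj(w,P[:2]))
```

```text
[0.5755334  0.05690961 0.24      ] [0.72175507 0.04481508 0.24      ] -4.728382196596514
[0.58737269 0.14247667 0.24      ] [0.73014685 0.13236734 0.24      ] -4.050153152733202
-4 [0.41843591 0.1811642  0.165     ] [[423.82864009 209.01046802]
 [396.97147599 217.66296603]
 [391.09562774 277.61967253]
 [314.33291473 308.06799991]] [[359.30028248 264.19752478]
 [329.68250119 254.2069921 ]
 [316.08479212 298.75505966]
 [251.54449244 273.85599106]] [[371.06269839 -17.12076057]
 [373.34389199  60.66883832]]
-7 [0.42322288 0.19264257 0.165     ] [[425.5919693  211.70825087]
 [397.45322203 219.56401023]
 [390.59265192 279.7577278 ]
 [311.15771961 307.10562006]] [[356.39642234 266.69976367]
 [327.37348513 255.48338423]
 [313.46964721 299.52579154]
 [251.13718264 271.95898499]] [[380.98140543 -14.09555829]
 [379.11570437  63.54766117]]
-10 [0.42860401 0.20385468 0.165     ] [[427.15146254 214.47657218]
 [397.77209018 221.48547018]
 [389.92020824 281.8825267 ]
 [308.06889048 306.01898987]] [[353.267732   269.10654252]
 [324.95715092 256.67700318]
 [310.80119374 300.18555958]
 [250.86861538 270.05389616]] [[390.67457039 -10.4926854 ]
 [384.69828537  66.73993111]]
```

Estimates so far: stand origin (0.640, 0.0955), yaw about -4.4°. The drum's top-flat width reads 86.8 mm against 86.6 expected, and the flange radius 41.7 mm against 42. The pan starts about 17 mm short of home. I'll draw the pan out first.

```bash
cat >> h.py <<'E'
YAW=np.deg2rad(-4.4); O=np.array([.640,.0955,0.])
RS=Rn.from_euler('z',YAW).as_matrix()
def S(x,y,z): return RS@np.array([x,y,z],float)+O   # stand->world
def toS(P): return RS.T@(np.array(P)-O)
def sd(deg): return down(YAW+np.deg2rad(deg))  # tool down, jaw axis at angle deg in the stand frame
def st(): print("t=%.1f"%bot.current_clock(),"p",np.round(bot.current_ee_pos(),4),"S",np.round(toS(bot.current_ee_pos()),4),"F",np.round(bot.current_contact_force(),1),"op %.3f"%bot.current_opening(),"j6 %.2f"%bot.current_joints()[5])
E
python3 - <<'E'
from h import *
g=np.array([.628,-.0706,0]); print(toS(g))
bot.goto(g+[0,0,.40],sd(180)); st()
bot.line_to(g+[0,0,.13],max_speed=.3)
c=cam("wrist","e_w")
# handle check
print(proj(c,[g+[0,0,.03],S(0,-.2,.03)]))
st()
E
```

```text
[ 0.0007784  -0.16653109  0.        ]
t=7.5 p [ 0.628  -0.0705  0.4   ] S [ 0.0008 -0.1665  0.4   ] F [ 0.3  0.7 -0.4] op 1.001 j6 2.92
[[322.44303779 201.01053432]
 [323.45226003 164.00621529]]
t=8.7 p [ 0.6297 -0.0711  0.1327] S [ 0.0025 -0.1669  0.1327] F [-0.1  0.8 -0.1] op 1.000 j6 2.92
```

View pics/e_w.png

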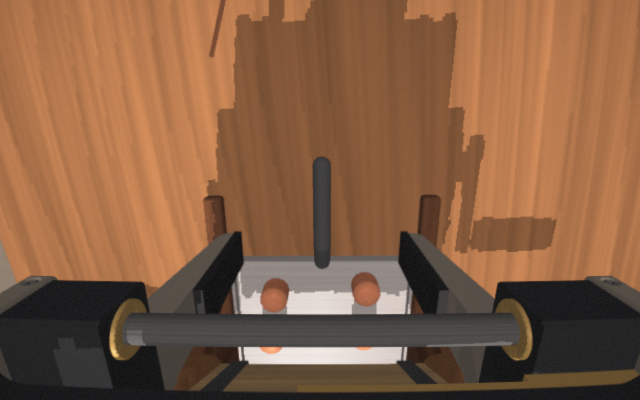

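The pan rod runs from (321,160) to (322,265) and is centred between the fingers. Rivets show at (275,293) and (365,288), with possibly two more behind at (272,350) and (364,347).

Run:
```python
from h import *
g=np.array([.628,-.0706,0])
bot.set_gripper(0.45)
bot.line_to(g+[0,0,.0125],max_speed=.15); st()
bot.set_gripper(0.0,40); st()
p=bot.current_ee_pos(); d=RS@np.array([0,-.195,0])
bot.line_to(p+d,max_speed=.09); st()
c=cam("scene","f_s"); c=cam("wrist","f_w")
```

```text
t=10.4 p [ 0.629  -0.0709  0.0137] S [ 0.0018 -0.1667  0.0137] F [ 0.7  0.2 -0.2] op 0.453 j6 2.92
t=11.0 p [ 0.6285 -0.0707  0.0131] S [ 0.0013 -0.1666  0.0131] F [0.4 0.8 1.5] op 0.161 j6 2.92
t=13.3 p [ 0.6134 -0.2622  0.0127] S [ 0.0009 -0.3587  0.0127] F [0.2 8.7 5. ] op 0.160 j6 2.63
```

View pics/f_s.png

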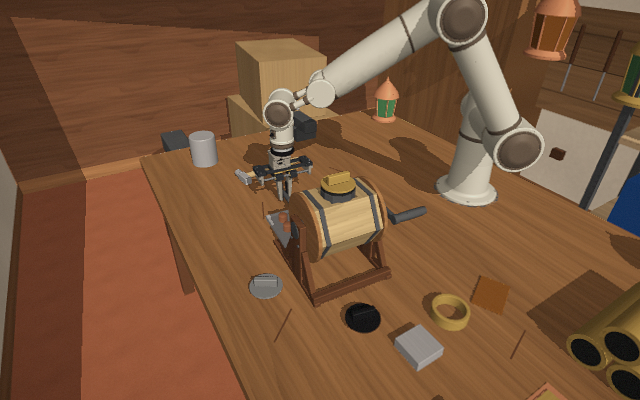

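View pics/f_w.png

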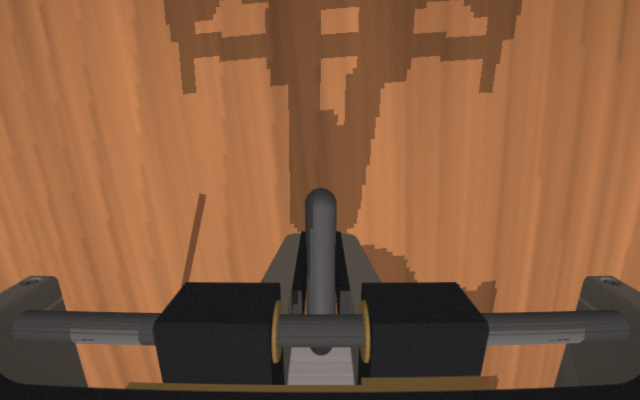

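The pan is drawn out, with the rod held between the fingers at (320,200–340). Next is the cap.

Run:
```python
from h import *
bot.set_gripper(0.5,40)
p=bot.current_ee_pos()
bot.line_to([p[0],p[1],.38],max_speed=.35)
bot.goto(S(0,0,.40),sd(-90)); bot.hold(.2); st()
c=cam("wrist","g_w"); crop(c,200,100,440,300,3.3,"g_wc")
print(proj(c,[S(0,0,.294),S(.029,0,.294),S(-.029,0,.294)]))
```

```text
t=16.8 p [0.6402 0.0945 0.3997] S [ 2.000e-04 -1.000e-03  3.997e-01] F [-0.3 -0.4 -0. ] op 0.500 j6 1.61
[[318.6804448  199.35301002]
 [318.61209275 167.77059689]
 [318.74654292 229.25114007]]
```

View pics/g_wc.png

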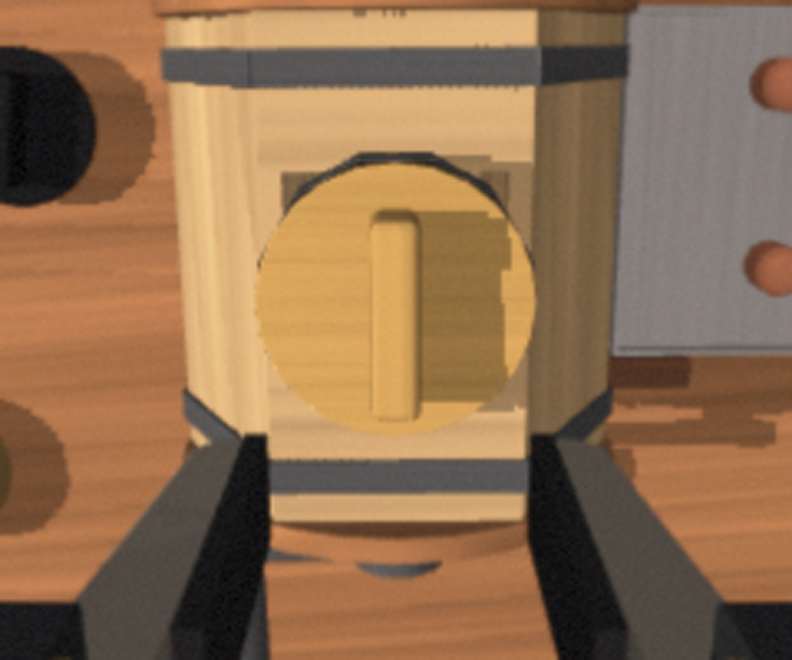

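Run:
```python
from h import *
c=cam("wrist")
f=lambda a,b:(200+a/3.3,100+b/3.3)
for uv in [f(257,300),f(536,300),f(396,166),f(396,434)]: print("flange",toS(onplane(c,uv,.270)))
for uv in [f(395,212),f(395,418)]: print("bar",toS(onplane(c,uv,.294)))
for a,b in [((245,80),(270,500)),((538,80),(527,490))]: print("stave",toS(onplane(c,f(*a),.24)),toS(onplane(c,f(*b),.24)))
```

```text
flange [0.00190756 0.04034691 0.27      ]
flange [ 0.00187527 -0.04266844  0.27      ]
flange [ 0.04155032 -0.00103658  0.27      ]
flange [-0.04070459 -0.00098124  0.27      ]
bar [ 0.0321136  -0.00078654  0.294     ]
bar [-0.02647576 -0.00073182  0.294     ]
stave [0.06465342 0.04575051 0.24      ] [-0.07689666  0.04269633  0.24      ]
stave [ 0.06461645 -0.04500595  0.24      ] [-0.07317393 -0.04615512  0.24      ]
```

Run:
```python
from h import *
bot.set_gripper(0.4,40)
bot.line_to(S(.001,-.0005,.273),max_speed=.12); bot.hold(.2); st()
bot.set_gripper(0.0,60); bot.hold(.2); st()
x=S(.001,-.0005,0)
for z in (.269,.267,.265,.264,.263):
    bot.line_to([x[0],x[1],z],max_speed=.03); bot.hold(.15); st()
```

```text
t=18.6 p [0.6413 0.0949 0.2738] S [ 0.0014 -0.0005  0.2738] F [ 0.1 -0.7  0.3] op 0.402 j6 1.61
t=19.3 p [0.641  0.0951 0.273 ] S [ 0.001  -0.0003  0.273 ] F [ 0.1  1.7 -0.1] op 0.146 j6 1.61
t=19.7 p [0.6411 0.0951 0.271 ] S [ 0.0011 -0.0003  0.271 ] F [-2.8  0.3  8. ] op 0.149 j6 1.61
t=20.1 p [0.6411 0.0951 0.2696] S [ 0.0011 -0.0003  0.2696] F [-3.7  1.1  9. ] op 0.144 j6 1.61
t=20.5 p [0.6411 0.0951 0.2681] S [ 0.0011 -0.0003  0.2681] F [-5.5  1.6 12.9] op 0.148 j6 1.61
t=20.9 p [0.6411 0.0951 0.2674] S [ 0.0011 -0.0003  0.2674] F [-4.5  0.5 13.2] op 0.149 j6 1.61
t=21.3 p [0.6411 0.0951 0.2667] S [ 0.0012 -0.0003  0.2667] F [-5.7  1.9 12.9] op 0.149 j6 1.61
```

Run:
```python
from h import *
x=S(.001,-.0005,0)
for z in (.2615,.260):
    bot.line_to([x[0],x[1],z],max_speed=.03); bot.hold(.2); st()
    if bot.current_ee_pos()[2]<.2652: break
zc=z
for a in range(-80,-21,10):
    bot.line_to([x[0],x[1],zc],rot=sd(a),max_speed=.03); 
    st(); print(bot.current_ft_torque())
```

```text
t=21.8 p [0.6411 0.0951 0.2656] S [ 0.0011 -0.0003  0.2656] F [-7.6  1.  15.5] op 0.148 j6 1.61
t=22.2 p [0.6411 0.0951 0.2646] S [ 0.0012 -0.0003  0.2646] F [-7.5  0.5 16. ] op 0.145 j6 1.61
t=22.5 p [0.6424 0.0949 0.265 ] S [ 0.0024 -0.0004  0.265 ] F [-3.4  1.3 15.7] op 0.146 j6 1.43
[ 0.11534354  0.89894727 -0.04306455]
t=22.9 p [0.6429 0.0948 0.2652] S [ 0.003  -0.0005  0.2652] F [-1.2  0.9 15.7] op 0.148 j6 1.26
[ 0.1428125   0.61399509 -0.02513514]
t=23.2 p [0.6432 0.0947 0.2653] S [ 0.0032 -0.0006  0.2653] F [-0.1  0.4 15.1] op 0.147 j6 1.08
[ 1.05148682e-01  4.94347507e-01 -3.25993227e-04]
t=23.5 p [0.6433 0.0946 0.2653] S [ 0.0033 -0.0006  0.2653] F [ 0.2  0.5 14.6] op 0.150 j6 0.91
[0.11702851 0.46742181 0.05634939]
t=23.8 p [0.6433 0.0947 0.2653] S [ 0.0034 -0.0006  0.2653] F [ 1.1  0.4 16. ] op 0.147 j6 0.74
[0.0563505  0.41090603 0.04490893]
t=24.2 p [0.6433 0.0947 0.2653] S [ 0.0034 -0.0005  0.2653] F [ 1.   0.4 15.1] op 0.142 j6 0.56
[ 0.11506249  0.43561436 -0.02332839]
```

Run:
```python
from h import *
x=S(.003,-.0005,0)
bot.line_to([x[0],x[1],.260],rot=sd(-25),max_speed=.03); bot.hold(.15);st(); print(bot.current_ft_torque())
for z in (.268,.276,.286,.300,.32):
    bot.line_to([x[0],x[1],z],max_speed=.05); st()
c=cam("side","h_d");crop(c,220,150,380,270,5,"h_dc")
```

```text
t=24.6 p [0.6437 0.0943 0.2649] S [ 0.0038 -0.0009  0.2649] F [-5.3 -0.6 16.9] op 0.146 j6 0.47
[-0.09578496  1.31943325 -0.12866973]
t=24.9 p [0.6437 0.0943 0.2716] S [ 0.0037 -0.001   0.2716] F [-3.3 -0.4 12.5] op 0.149 j6 0.47
t=25.2 p [0.6427 0.0946 0.2753] S [ 0.0027 -0.0006  0.2753] F [ 0.3 -0.4 -2.1] op 0.150 j6 0.47
t=25.5 p [0.6432 0.0948 0.2864] S [ 0.0032 -0.0005  0.2864] F [-0.1 -0.3 -1.4] op 0.146 j6 0.47
t=26.0 p [0.6432 0.0948 0.3006] S [ 0.0033 -0.0005  0.3006] F [ 0.3  0.7 -1.8] op 0.146 j6 0.47
t=26.5 p [0.6431 0.0948 0.3203] S [ 0.0031 -0.0005  0.3203] F [-0.   0.4 -2. ] op 0.151 j6 0.47
```

View pics/h_dc.png

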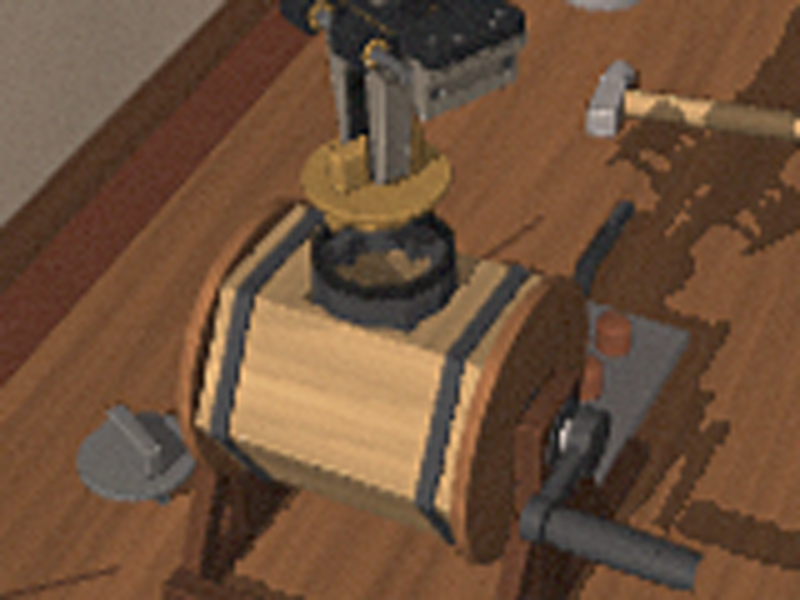

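The cap came off; the side crop shows it held above the open collar at about (385,180). I'll set it down on the clear bench nearer the robot.

Run:
```python
from h import *
p=bot.current_ee_pos()
bot.line_to([p[0],p[1],.36],max_speed=.25)
bot.goto([.42,-.08,.33],sd(-25))
bot.line_to([.42,-.08,.05],max_speed=.3)
bot.line_to([.42,-.08,.026],max_speed=.05);bot.hold(.2); st()
bot.line_to([.42,-.08,.0235],max_speed=.03);bot.hold(.2); st()
```

```text
t=29.9 p [ 0.4196 -0.0798  0.026 ] S [-0.2063 -0.1917  0.026 ] F [-3.4  1.3  5. ] op 0.147 j6 0.04
t=30.3 p [ 0.4197 -0.0798  0.0259] S [-0.2062 -0.1917  0.0259] F [-14.1   5.3  32.6] op 0.149 j6 0.04
```

Run:
```python
from h import *
bot.set_gripper(0.45,40); bot.hold(.1); st()
p=bot.current_ee_pos()
bot.line_to([p[0],p[1],.30],max_speed=.35)
bot.goto(S(0,-.20,.30),sd(180)); bot.hold(.2); st()
c=cam("wrist","i_w"); 
print(proj(c,[S(-.094,-.12,.01),S(.094,-.12,.01),S(.094,-.29,.01),S(-.094,-.29,.01)]))
```

```text
t=31.0 p [ 0.42   -0.08    0.0234] S [-0.2059 -0.1918  0.0234] F [ 0.4 -0.1  0.6] op 0.449 j6 0.04
t=34.5 p [ 0.6246 -0.1039  0.3001] S [-1.000e-04 -2.000e-01  3.001e-01] F [-0.6 -0.2  0.1] op 0.449 j6 2.86
[[381.28498806 217.57143706]
 [259.51661464 217.41350624]
 [253.59663419 102.52210732]
 [387.51356338 102.70788115]]
```

View pics/i_w.png

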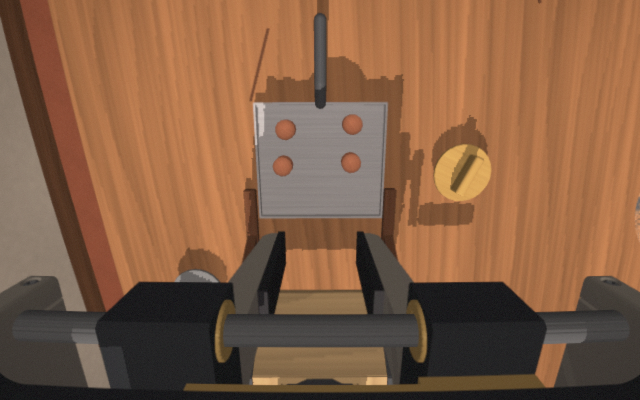

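All four rivets are upright in the drawn pan, at (286,129), (352,124), (283,166) and (351,162). The cap stands on the bench at (463,172).

```bash
cat >> h.py <<'E'
def rivets(c,z=.022,panc=-.208):
    hsv=cv2.cvtColor(c["pixels"],cv2.COLOR_BGR2HSV)
    m=(((hsv[...,0]<12)|(hsv[...,0]>172))&(hsv[...,1]>110)).astype(np.uint8)
    poly=proj(c,[S(x,panc+y,.02) for x,y in((-.098,-.089),(.098,-.089),(.098,.089),(-.098,.089))]).astype(np.int32)
    k=np.zeros_like(m);cv2.fillPoly(k,[poly],1); m=cv2.morphologyEx(m&k,cv2.MORPH_OPEN,np.ones((3,3)))
    n,l,s,ce=cv2.connectedComponentsWithStats(m)
    return [(np.round(toS(onplane(c,ce[i],z)),4),np.round(ce[i],1),s[i,2:5]) for i in range(1,n) if s[i,4]>40]
E
python3 - <<'E'
from h import *
c=cam("wrist")
for r in rivets(c): print(*r)
f=[(256,103),(387,103),(383,218),(259,218)]
for uv in f: print("pan rim",toS(onplane(c,uv,.013)))
E
```

```text
[-0.0435 -0.2609  0.022 ] [351.9 124. ] [ 19  19 299]
[ 0.0495 -0.2536  0.022 ] [285.  129.3] [ 19  20 305]
[-0.0429 -0.2076  0.022 ] [350.5 162.2] [ 20  20 299]
[ 0.0545 -0.2028  0.022 ] [282.5 165.5] [ 20  20 303]
[-0.0956 -0.1346  0.022 ] [384.4 210.9] [ 5 20 64]
pan rim [ 0.09006141 -0.28925685  0.013     ]
pan rim [-0.09267979 -0.28951119  0.013     ]
pan rim [-0.09605268 -0.12032614  0.013     ]
pan rim [ 0.09424181 -0.12007204  0.013     ]
```

```bash
cat >> h.py <<'E'
PORT=(.0015,-.0005)
def pick(r):
    x,y=r[0],r[1]
    bot.set_gripper(.42,35)
    bot.goto(S(x,y,.12),sd(150)); 
    bot.line_to(S(x,y,.0165),max_speed=.15); bot.hold(.15); st()
    bot.set_gripper(0,35); st()
    bot.line_to(S(x,y,.31),max_speed=.35); 
def drop():
    bot.line_to(S(*PORT,.315),max_speed=.35)
    bot.line_to(S(*PORT,.270),max_speed=.2); bot.hold(.25); st()
    bot.set_gripper(.42,35); bot.hold(.15)
    bot.line_to(S(*PORT,.315),max_speed=.3)
def look(name):
    bot.goto(S(0,-.20,.31),sd(150)); bot.hold(.15)
    c=cam("wrist",name); R=rivets(c); 
    for r in R: print(*r)
    return c,R
E
python3 - <<'E'
from h import *
c,R=look("j_w")
R=[r for r in R if r[2][2]>150]
t=min(R,key=lambda r:-r[0][1]); print("target",t[0])
pick(t[0]); st()
c=cam("wrist","j_w2")
E
```

```text
[-0.0436 -0.2606  0.022 ] [326.  113.9] [ 19  19 287]
[-0.0433 -0.2074  0.022 ] [344.1 146.9] [ 19  19 286]
[ 0.0489 -0.2537  0.022 ] [273. 151.] [ 19  19 292]
[ 0.054  -0.2027  0.022 ] [288.3 182.6] [ 19  20 286]
target [ 0.054  -0.2027  0.022 ]
t=41.6 p [ 0.6795 -0.1112  0.0183] S [ 0.0552 -0.203   0.0183] F [-0.7  0.2 -0.3] op 0.418 j6 -2.88
t=42.0 p [ 0.6787 -0.1109  0.0173] S [ 0.0544 -0.2028  0.0173] F [-0.1 -0.1  3.5] op 0.288 j6 -2.88
t=43.0 p [ 0.6773 -0.1104  0.3069] S [ 0.053  -0.2025  0.3069] F [-0.1  1.1 -1.9] op 0.290 j6 -2.88
```

View pics/j_w2.png

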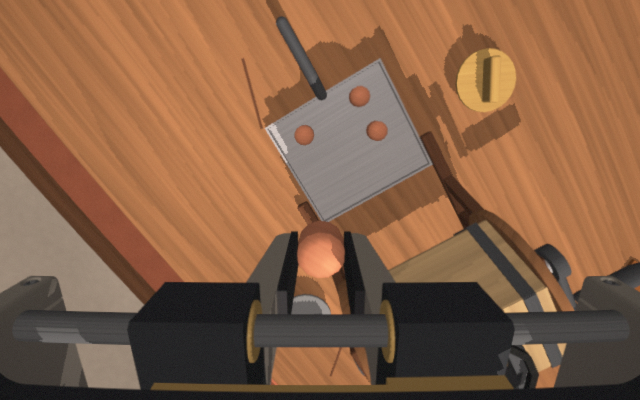

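View pics/j_w.png

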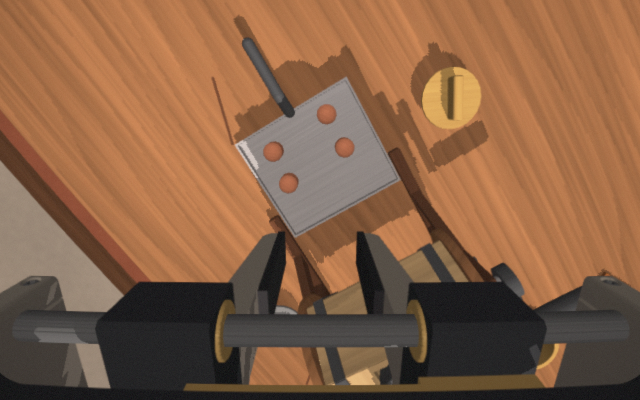

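The rivet is held between the fingers at (322,250), and three remain at (304,134), (360,96) and (377,130). I'll drop it through the port and check.

Run:
```python
from h import *
bot.line_to(S(*PORT,.315),max_speed=.35);bot.hold(.1)
c=cam("scene");crop(c,280,120,400,220,6,"k_s0")
drop(); st()
c=cam("scene");crop(c,280,120,400,220,6,"k_s")
c=cam("wrist","k_w")
```

```text
t=44.8 p [0.6422 0.0948 0.2718] S [ 0.0023 -0.0005  0.2718] F [ 0.  -0.5 -1.1] op 0.287 j6 -2.58
t=45.6 p [0.6427 0.0948 0.3178] S [ 0.0027 -0.0004  0.3178] F [ 0.7  0.1 -1.2] op 0.427 j6 -2.58
```

View pics/k_s.png

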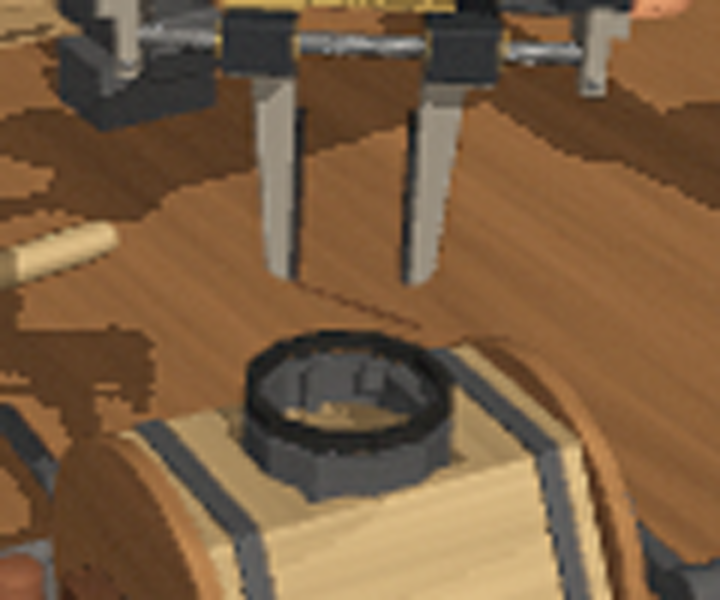

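View pics/k_w.png

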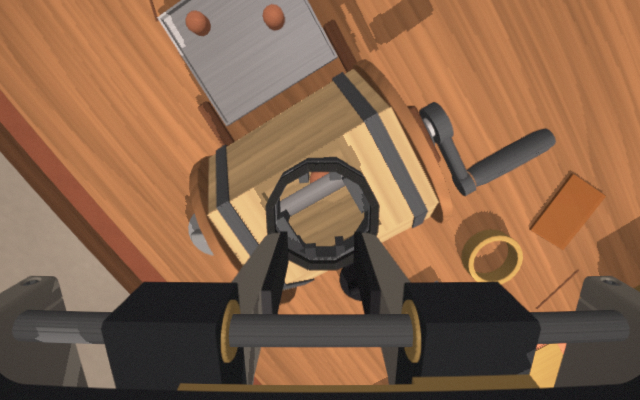

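The rivet shows inside the drum through the port at (322,177). I'll repeat with the rest, looking again before each pick.

Run:
```python
from h import *
c=cam("wrist")
for uv in [(268,213),(376,213),(320,157),(321,270)]: print("ring",toS(onplane(c,uv,.266)))
for i in range(2):
    c,R=look(f"l_w{i}")
    R=[r for r in R if r[2][2]>150]
    t=max(R,key=lambda r:r[0][1]); print("target",t[0])
    pick(t[0]); st()
    if not .25<bot.current_opening()<.33: print("BAD GRASP");break
    drop(); st()
```

```text
ring [ 0.03183812 -0.02462503  0.266     ]
ring [-0.03645199  0.01470512  0.266     ]
ring [-0.02142858 -0.04108049  0.266     ]
ring [0.02131255 0.0346361  0.266     ]
[-0.0436 -0.2607  0.022 ] [325.6 112.5] [ 18  20 285]
[-0.0433 -0.2073  0.022 ] [343.6 145.8] [ 19  19 286]
[ 0.049  -0.2535  0.022 ] [272.4 149.8] [ 20  19 294]
target [-0.0433 -0.2073  0.022 ]
t=48.8 p [ 0.5821 -0.1083  0.018 ] S [-0.0421 -0.2076  0.018 ] F [ 0.4  0.2 -1. ] op 0.418 j6 -2.93
t=49.1 p [ 0.5813 -0.108   0.0172] S [-0.0429 -0.2074  0.0172] F [-1.9  0.8  4.9] op 0.287 j6 -2.93
t=50.1 p [ 0.58   -0.1075  0.3073] S [-0.0443 -0.207   0.3073] F [ 0.   1.  -0.9] op 0.289 j6 -2.93
t=51.5 p [0.6422 0.0946 0.2718] S [ 0.0023 -0.0008  0.2718] F [-0.3  0.4 -1.7] op 0.286 j6 -2.58
t=52.4 p [0.6427 0.0949 0.3178] S [ 0.0027 -0.0004  0.3178] F [ 0.9  0.1 -0.6] op 0.422 j6 -2.58
[-0.0436 -0.2605  0.022 ] [325.6 112.6] [ 19  19 283]
[ 0.049  -0.2536  0.022 ] [272.3 149.8] [ 20  19 296]
target [ 0.049  -0.2536  0.022 ]
t=55.4 p [ 0.6706 -0.1616  0.0183] S [ 0.0502 -0.254   0.0183] F [0.5 0.1 0. ] op 0.421 j6 -2.95
t=55.7 p [ 0.6698 -0.1613  0.0173] S [ 0.0494 -0.2537  0.0173] F [-0.6  0.   4.4] op 0.289 j6 -2.95
t=56.7 p [ 0.6685 -0.1607  0.3069] S [ 0.048  -0.2533  0.3069] F [-0.   0.2 -0.9] op 0.283 j6 -2.95
t=58.2 p [0.6423 0.0946 0.2718] S [ 0.0023 -0.0008  0.2718] F [-0.   0.2 -0.6] op 0.288 j6 -2.58
t=59.1 p [0.6427 0.0949 0.3178] S [ 0.0027 -0.0004  0.3178] F [-0.9 -0.5 -0.2] op 0.418 j6 -2.58
```

```bash
sed -i 's/sd(150)/sd(140)/g' h.py
python3 - <<'E'
from h import *
c,R=look("m_w")
R=[r for r in R if r[2][2]>150]
t=max(R,key=lambda r:r[0][1]); print("target",t[0])
pick(t[0]); st()
if .25<bot.current_opening()<.33:
    drop(); st()
    c=cam("wrist","m_w2")
    c,R=look("m_w3")
E
```

```text
[-0.0437 -0.2608  0.022 ] [316.1 112.3] [ 19  19 285]
target [-0.0437 -0.2608  0.022 ]
t=62.1 p [ 0.5775 -0.1617  0.018 ] S [-0.0425 -0.2612  0.018 ] F [-0.1  1.4  0.2] op 0.424 j6 -2.84
t=62.5 p [ 0.5768 -0.1613  0.0172] S [-0.0433 -0.2609  0.0172] F [-1.1  0.8  4.6] op 0.291 j6 -2.84
t=63.5 p [ 0.5755 -0.1607  0.3072] S [-0.0447 -0.2604  0.3072] F [-0.8  0.6 -1.4] op 0.289 j6 -2.84
t=65.0 p [0.6422 0.0946 0.2719] S [ 0.0023 -0.0007  0.2719] F [-0.3  0.5 -1. ] op 0.288 j6 -2.41
t=65.8 p [0.6427 0.0949 0.3178] S [ 0.0027 -0.0004  0.3178] F [-0.3  0.7 -0.4] op 0.418 j6 -2.41
```

View pics/m_w2.png

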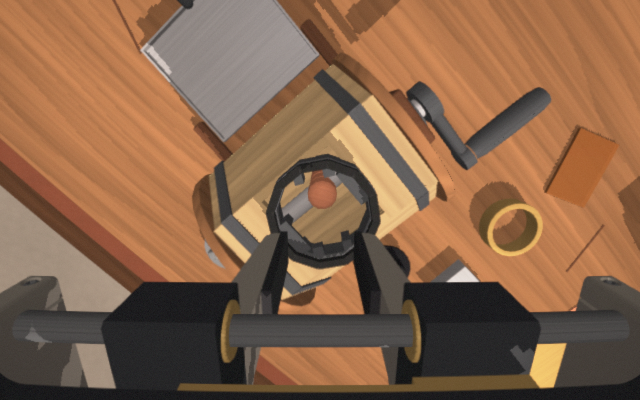

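View pics/m_w3.png

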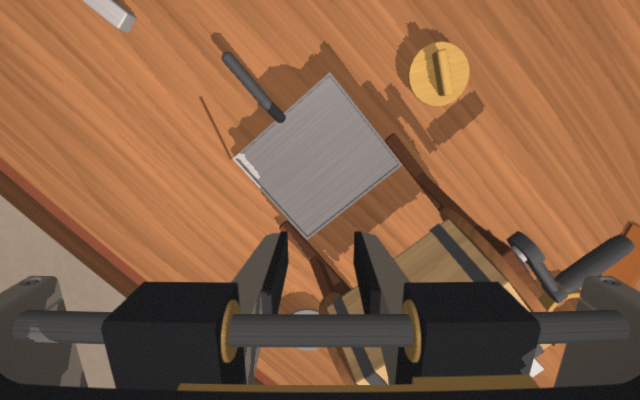

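The pan is now empty in the view from above. The last rivet shows inside the drum through the port at (322,193). The pan is close, so I'll push it home now.

Run:
```python
from h import *
bot.goto(S(.001,-.357,.15),sd(180))
bot.line_to(S(.001,-.357,.0125),max_speed=.2); bot.hold(.1); st()
bot.set_gripper(0,40); st()
bot.line_to(S(.001,-.175,.0125),max_speed=.1); st()
for y in (-.165,-.157,-.152,-.149,-.146,-.143):
    bot.line_to(S(.001,y,.0125),max_speed=.03); bot.hold(.1); st()
    if bot.current_contact_force()[1]<-12: break
```

```text
t=72.3 p [ 0.6151 -0.2615  0.0148] S [ 0.0026 -0.3579  0.0148] F [-0.8  0.2  0.4] op 0.422 j6 2.64
t=72.7 p [ 0.6137 -0.2607  0.013 ] S [ 0.0012 -0.3571  0.013 ] F [-0.6 -0.2  4. ] op 0.157 j6 2.64
t=74.7 p [ 0.6282 -0.08    0.013 ] S [ 0.0017 -0.1758  0.013 ] F [-0.3 -5.7  3.1] op 0.165 j6 2.90
t=75.3 p [ 0.6289 -0.0696  0.013 ] S [ 0.0016 -0.1654  0.013 ] F [ 0.1 -4.3  4.2] op 0.160 j6 2.92
t=75.8 p [ 0.6294 -0.0615  0.013 ] S [ 0.0015 -0.1574  0.013 ] F [ 0.2 -5.   5.4] op 0.164 j6 2.93
t=76.2 p [ 0.6298 -0.0566  0.013 ] S [ 0.0015 -0.1525  0.013 ] F [-0.1 -5.   5.4] op 0.163 j6 2.94
t=76.6 p [ 0.6306 -0.056   0.013 ] S [ 0.0022 -0.1518  0.013 ] F [  0.8 -13.    2.5] op 0.163 j6 2.94
```

The pan met its end stop (13 N). Now I'll collect the cap, after a look down the port to check the rivets.

Run:
```python
from h import *
bot.set_gripper(.45,40); bot.hold(.1); st()
p=bot.current_ee_pos()
bot.line_to([p[0],p[1],.36],max_speed=.4)
bot.goto(S(-.03,-.02,.40),sd(-25)); bot.hold(.1)
c=cam("wrist","n_w");crop(c,200,60,440,260,3.3,"n_wc"); st()
bot.goto([.42,-.08,.20],sd(-25)); bot.hold(.1);c=cam("wrist","n_w2")
bot.line_to([.42,-.08,.026],max_speed=.2);bot.hold(.25); st()
bot.set_gripper(0,60);bot.hold(.2); st()
```

```text
t=77.2 p [ 0.6295 -0.0529  0.0125] S [ 0.0009 -0.1488  0.0125] F [-0.3 -0.   0.3] op 0.451 j6 2.94
t=80.5 p [0.6086 0.0777 0.3998] S [-0.03   -0.0201  0.3998] F [ 0.6  0.2 -0.5] op 0.450 j6 0.44
t=83.2 p [ 0.4206 -0.0803  0.0267] S [-0.2052 -0.1921  0.0267] F [-0.2  0.  -0.2] op 0.452 j6 0.04
t=83.9 p [ 0.4199 -0.08    0.026 ] S [-0.2059 -0.1918  0.026 ] F [-0.  -0.  -0.2] op 0.149 j6 0.04
```

View pics/n_wc.png

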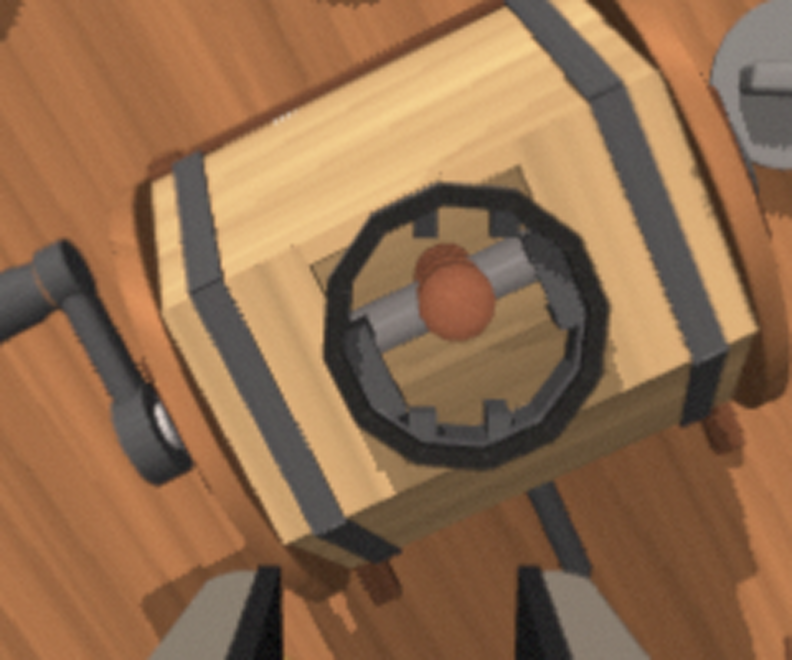

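View pics/n_w2.png

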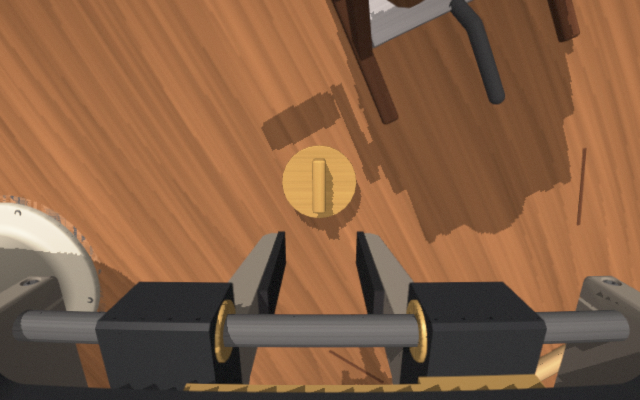

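The port view shows a rivet on the inner axle at crop (456,300), with another behind it, both well below the plug's depth. The slots are at crop (464,222) and (460,420). The cap stood undisturbed at (319,181) and is now gripped.

Run:
```python
from h import *
p=bot.current_ee_pos()
bot.line_to([p[0],p[1],.34],max_speed=.35); st()
# port estimate from stored view n_w: camera pose from tool pose
T=Rn.from_rotvec(sd(-25)).as_matrix(); tp=S(-.03,-.02,.3998)
c=cam("wrist"); 
Tn=Rn.from_rotvec(bot.current_tool_rot()).as_matrix(); pn=bot.current_ee_pos()
Rc=c["R"]@Tn; tc=c["R"]@pn+c["t"]
c2=dict(c); c2["R"]=Rc@T.T; c2["t"]=tc-c2["R"]@tp
f=lambda a,b:(200+a/3.3,60+b/3.3)
for z,pts in((.2665,[(323,326),(609,326),(466,183),(466,468)]),(.256,[(428,212),(500,212),(422,432),(497,432)])):
    q=[toS(onplane(c2,f(*u),z)) for u in pts]; print(np.round(q,4),np.mean(q,0))
```

```text
t=84.9 p [ 0.4192 -0.0796  0.3377] S [-0.2067 -0.1915  0.3377] F [ 0.7 -0.2 -2.1] op 0.149 j6 0.04
[[-0.0356  0.0182  0.2665]
 [ 0.0405 -0.0172  0.2665]
 [ 0.0189  0.0376  0.2665]
 [-0.0152 -0.0391  0.2665]] [ 2.16805174e-03 -1.21191394e-04  2.66500000e-01]
[[ 0.0059  0.0344  0.256 ]
 [ 0.0252  0.0254  0.256 ]
 [-0.0235 -0.0257  0.256 ]
 [-0.0023 -0.0355  0.256 ]] [ 0.00135191 -0.00035185  0.256     ]
```

Run:
```python
from h import *
P=(.0030,-.0006)
bot.goto(S(*P,.34),sd(-25)); bot.hold(.15); st()
bot.line_to(S(*P,.295),max_speed=.12);bot.hold(.2); st()
for z in (.288,.283,.279,.276,.273,.270,.268):
    bot.line_to(S(*P,z),max_speed=.04);bot.hold(.12); st()
    if z>.275 and bot.current_contact_force()[2]>7: print("early contact");break
```

```text
t=86.2 p [0.6427 0.0934 0.3409] S [ 0.0028 -0.0019  0.3409] F [-0.5 -0.1 -2.2] op 0.148 j6 0.47
t=87.0 p [0.6435 0.0946 0.2964] S [ 0.0036 -0.0006  0.2964] F [ 0.  -0.6 -1.7] op 0.149 j6 0.47
t=87.4 p [0.6429 0.0947 0.288 ] S [ 0.003  -0.0006  0.288 ] F [-0.9  0.8 -1.7] op 0.147 j6 0.47
t=87.8 p [0.6429 0.0947 0.283 ] S [ 0.003  -0.0006  0.283 ] F [ 0.2  0.4 -1.7] op 0.146 j6 0.47
t=88.2 p [0.6429 0.0947 0.2789] S [ 0.003  -0.0006  0.2789] F [-0.1  0.4 -2. ] op 0.149 j6 0.47
t=88.5 p [0.6429 0.0947 0.276 ] S [ 0.003  -0.0006  0.276 ] F [-0.1  0.  -1.8] op 0.149 j6 0.47
t=88.9 p [0.6434 0.0946 0.2741] S [ 0.0035 -0.0006  0.2741] F [0.3 0.1 3.2] op 0.145 j6 0.47
t=89.3 p [0.6434 0.0947 0.2715] S [ 0.0035 -0.0006  0.2715] F [-0.8 -0.2  6.8] op 0.147 j6 0.47
t=89.6 p [0.6435 0.0947 0.2701] S [ 0.0035 -0.0006  0.2701] F [-1.3  0.   9. ] op 0.147 j6 0.47
```

Run:
```python
from h import *
P=(.0030,-.0006)
for z in (.265,.262,.260):
    bot.line_to(S(*P,z),max_speed=.04);bot.hold(.12); st()
for a in range(-33,-92,-8):
    a=max(a,-90)
    bot.line_to(S(*P,.260),rot=sd(a),max_speed=.03); st(); print(np.round(bot.current_ft_torque(),2))
bot.line_to(S(*P,.260),rot=sd(-90),max_speed=.03);bot.hold(.2); st(); print(np.round(bot.current_ft_torque(),2))
```

```text
t=90.0 p [0.6435 0.0947 0.268 ] S [ 0.0035 -0.0006  0.268 ] F [-2.7  0.8 11. ] op 0.147 j6 0.47
t=90.4 p [0.6435 0.0947 0.2658] S [ 0.0035 -0.0005  0.2658] F [-4.2 -0.1 16. ] op 0.149 j6 0.47
t=90.7 p [0.6435 0.0947 0.2644] S [ 0.0036 -0.0005  0.2644] F [-5.1 -0.6 16.6] op 0.148 j6 0.47
t=91.0 p [0.6437 0.0951 0.2645] S [ 3.700e-03 -1.000e-04  2.645e-01] F [-4.5  1.  15.8] op 0.147 j6 0.61
[0.12 1.13 0.09]
t=91.3 p [0.6438 0.0954 0.2645] S [3.700e-03 2.000e-04 2.645e-01] F [-4.3  1.9 16.1] op 0.149 j6 0.75
[0.22 1.12 0.09]
t=91.6 p [0.6436 0.0954 0.2645] S [3.600e-03 1.000e-04 2.645e-01] F [-4.6  1.7 16.1] op 0.146 j6 0.89
[0.27 1.19 0.12]
t=91.9 p [0.6435 0.0952 0.2645] S [ 0.0035 -0.      0.2645] F [-6.5  1.3 16.7] op 0.150 j6 1.03
[0.13 1.26 0.12]
t=92.2 p [0.6435 0.0951 0.2644] S [ 3.500e-03 -1.000e-04  2.644e-01] F [-6.   1.3 16.2] op 0.145 j6 1.17
[0.14 1.26 0.15]
t=92.5 p [0.6437 0.0951 0.2645] S [ 3.700e-03 -1.000e-04  2.645e-01] F [-5.1  0.4 16.1] op 0.146 j6 1.31
[0.2  1.18 0.11]
t=92.8 p [0.6434 0.0957 0.2644] S [0.0034 0.0004 0.2644] F [-4.8  2.4 16.4] op 0.149 j6 1.45
[0.39 1.33 0.09]
t=93.1 p [0.6433 0.096  0.2644] S [0.0033 0.0008 0.2644] F [-5.3  2.2 16.5] op 0.143 j6 1.59
[0.58 1.42 0.17]
t=93.5 p [0.6433 0.096  0.2644] S [0.0033 0.0008 0.2644] F [-5.3  3.7 17. ] op 0.147 j6 1.61
[0.53 1.36 0.54]
```

Run:
```python
from h import *
P=(.0025,-.0003)
for z in (.265,.269,.273,.275,.277):
    bot.line_to(S(*P,z),max_speed=.04);bot.hold(.15); st()
```

```text
t=93.9 p [0.6432 0.096  0.2686] S [0.0032 0.0007 0.2686] F [-3.5  1.3 12.7] op 0.146 j6 1.61
t=94.3 p [0.6431 0.0959 0.2711] S [0.0031 0.0006 0.2711] F [-0.4  3.6  8.1] op 0.144 j6 1.61
t=94.7 p [0.643  0.0958 0.2731] S [0.0029 0.0005 0.2731] F [ 3.9  4.3 -0.2] op 0.148 j6 1.61
t=95.1 p [0.6429 0.0958 0.2731] S [0.0029 0.0005 0.2731] F [ 6.7  3.  -5.5] op 0.147 j6 1.61
t=95.5 p [0.6428 0.0957 0.2732] S [0.0028 0.0004 0.2732] F [  9.7   3.8 -12. ] op 0.147 j6 1.61
```

The cap stays at height under a 12 N pull, so the lugs are in the notches. I'll release and check by camera.

Run:
```python
from h import *
P=(.0028,.0002)
bot.line_to(S(*P,.273),max_speed=.04);bot.hold(.15)
bot.set_gripper(.4,40);bot.hold(.15);st()
bot.line_to(S(*P,.40),max_speed=.3);bot.hold(.2)
c=cam("wrist","o_w");crop(c,200,80,440,280,3.3,"o_wc");st()
s=cam("scene");crop(s,270,130,430,250,5,"o_sc")
print(proj(c,[S(.002,0,.294),S(.031,0,.294),S(-.027,0,.294)]))
np.save("o.npy",np.hstack([c["R"],np.array(c["t"])[:,None]]))
```

```text
t=96.6 p [0.6428 0.0954 0.273 ] S [2.80e-03 1.00e-04 2.73e-01] F [-0.6  0.3 -0.7] op 0.399 j6 1.61
t=97.4 p [0.6423 0.0955 0.3979] S [2.200e-03 2.000e-04 3.979e-01] F [ 0.8 -0.4  1.1] op 0.402 j6 1.61
[[319.97558769 199.50829698]
 [320.00215893 167.70040627]
 [319.95085184 229.58448025]]
```

View pics/o_wc.png

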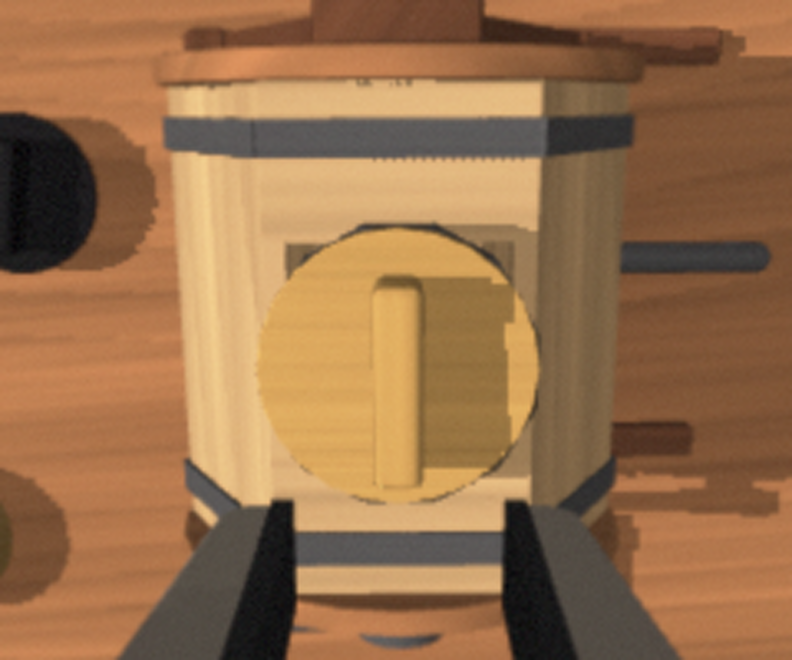

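View pics/o_sc.png

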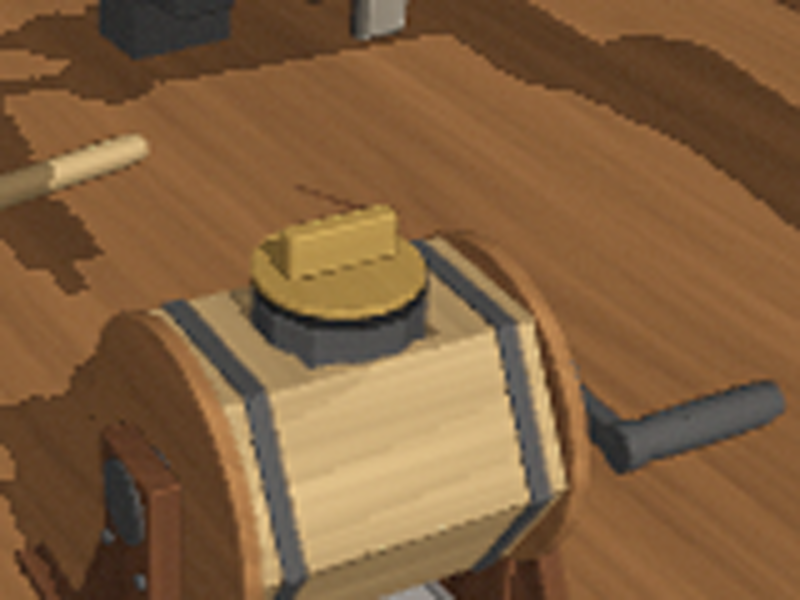

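The cap is seated flat with its bar along the axle, crop (398,280)–(398,487), just as at the start. Next is the crank.

Run:
```python
from h import *
bot.set_gripper(.45,45)
bot.goto(S(-.201,.07,.29),sd(90));bot.hold(.2);st()
c=cam("wrist","p_w")
print(proj(c,[S(-.225,.07,.165),S(-.137,.07,.165)]))
```

```text
t=100.5 p [0.4451 0.1807 0.2901] S [-0.2009  0.07    0.2901] F [0.2 0.1 0. ] op 0.454 j6 -1.36
[[320.93848334 168.91232902]
 [320.81479163 253.99993988]]
```

View pics/p_w.png

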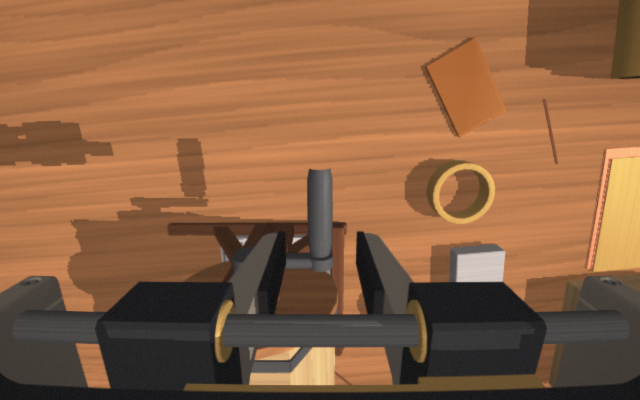

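The sleeve appears from (319,168) to (321,265), as predicted (321,169).

```bash
cat >> h.py <<'E'
def hp(deg,x=-.201,dz=-.019,r=.07):
    a=np.deg2rad(deg); return S(x,r*np.cos(a),.165+dz+r*np.sin(a))
E
python3 - <<'E'
from h import *
bot.line_to(hp(0),max_speed=.15);bot.hold(.2);st()
bot.set_gripper(0,45);bot.hold(.1);st()
for a in range(15,61,15):
    bot.line_to(hp(a),max_speed=.1);st()
E
```

```text
t=101.8 p [0.4456 0.1808 0.1469] S [-0.2004  0.0701  0.1469] F [0.1 0.4 1.3] op 0.451 j6 -1.36
t=102.4 p [0.445  0.1798 0.1461] S [-0.2009  0.0691  0.1461] F [-1.4 -5.2  2. ] op 0.250 j6 -1.36
t=102.7 p [0.4448 0.1772 0.1647] S [-0.2009  0.0665  0.1647] F [-1.9 -6.2  4.7] op 0.247 j6 -1.37
t=103.0 p [0.4443 0.17   0.1818] S [-0.2008  0.0592  0.1818] F [-2.  -7.1  4.2] op 0.250 j6 -1.38
t=103.4 p [0.4435 0.1587 0.1962] S [-0.2008  0.0479  0.1962] F [-1.5 -7.6  2.7] op 0.247 j6 -1.40
t=103.7 p [0.4424 0.1442 0.207 ] S [-0.2007  0.0334  0.207 ] F [-0.1 -6.8  0.1] op 0.248 j6 -1.44
```

Run:
```python
from h import *
for a in range(75,361,15):
    bot.line_to(hp(a),max_speed=.1)
    F=bot.current_contact_force()
    if a%45==0: st()
    if np.linalg.norm(F)>35: print("high",a,F);st();break
bot.hold(.3);st()
s=cam("scene");crop(s,230,120,450,310,3.4,"q_s")
s=cam("side");crop(s,220,160,380,300,4.5,"q_d")
```

```text
t=104.4 p [0.4399 0.1102 0.2161] S [-0.2006 -0.0007  0.2161] F [ 3.6 -4.3 -3. ] op 0.253 j6 -1.51
t=105.4 p [0.4364 0.0608 0.1957] S [-0.2004 -0.0503  0.1957] F [ 5.2 -5.1 -1.3] op 0.251 j6 -1.63
t=106.4 p [0.4349 0.0402 0.1455] S [-0.2003 -0.0709  0.1455] F [ 7.7 -5.8 -4.8] op 0.247 j6 -1.68
t=107.4 p [0.4364 0.0613 0.096 ] S [-0.2004 -0.0497  0.096 ] F [ 7.  -3.1 -6.8] op 0.254 j6 -1.63
t=108.4 p [0.44   0.1106 0.076 ] S [-0.2006 -0.0003  0.076 ] F [ 4.7 -3.1 -1.2] op 0.250 j6 -1.51
t=109.4 p [0.4435 0.1597 0.0968] S [-0.2009  0.0489  0.0968] F [ 2.4 -5.   2.7] op 0.251 j6 -1.40
t=110.4 p [0.4449 0.1798 0.1464] S [-0.2009  0.0691  0.1464] F [ 1.5 -5.2  3.5] op 0.246 j6 -1.36
t=110.7 p [0.445  0.1798 0.1464] S [-0.2009  0.0691  0.1464] F [ 0.6 -4.9  3.5] op 0.252 j6 -1.36
```

View pics/q_s.png

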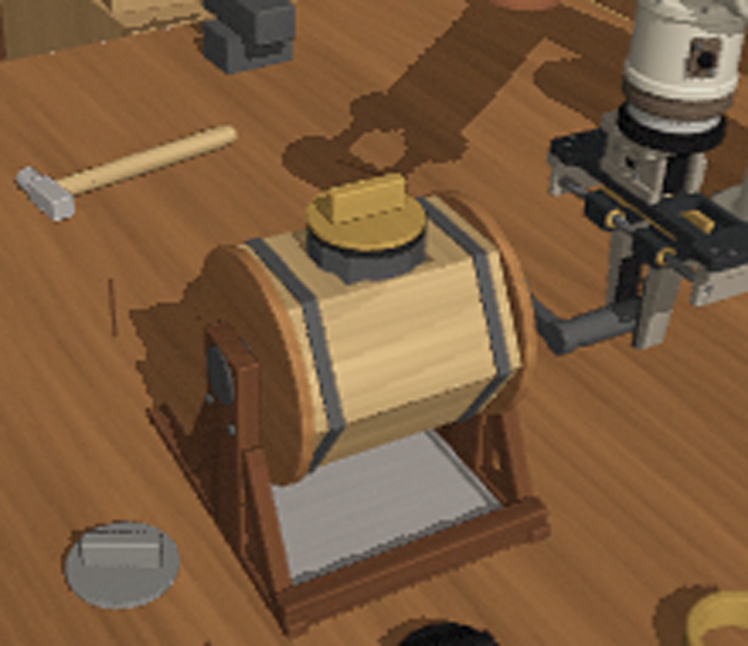

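View pics/q_d.png

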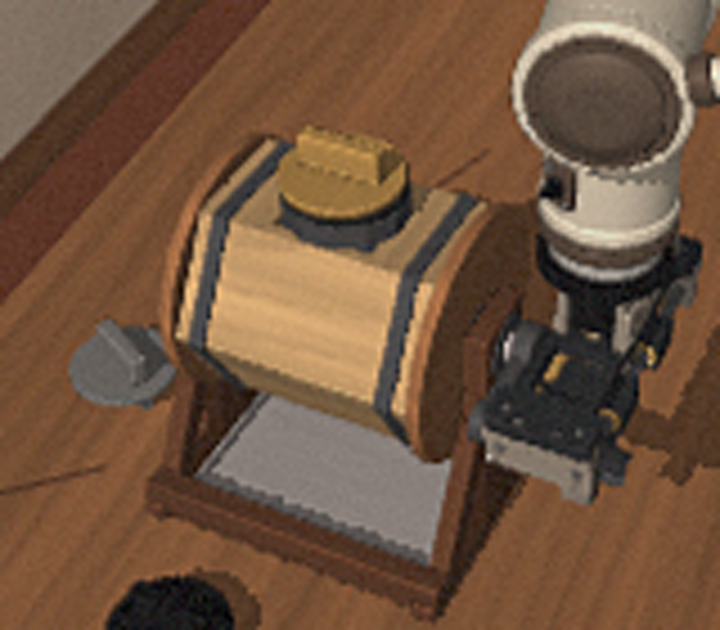

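The full turn is done: port on top, cap on, and the pan against the end board. I'll release, back off and make the final check.

Run:
```python
from h import *
bot.set_gripper(.5,40);bot.hold(.2);st()
p=bot.current_ee_pos()
bot.line_to([p[0],p[1],.36],max_speed=.2)
bot.goto(S(0,0,.42),sd(-90));bot.hold(.3);st()
c=cam("wrist","r_w")
f=proj(c,[S(.03,0,.294),S(-.027,0,.294),S(-.201,.07,.165),S(0,-.085,.013),S(0,-.185,.03)]);print(np.round(f,1))
bot.goto(S(-.15,-.15,.42),sd(-90));bot.hold(.2)
cam("wrist","r_w2");cam("scene","r_s")
c=cam("wrist");np.savez("r.npz",R=c["R"],t=c["t"])
print(np.round(proj(c,[S(0,-.185,.03),S(-.029,0,.294),S(.031,0,.294)]),1))
```

```text
t=111.5 p [0.4449 0.1807 0.146 ] S [-0.2011  0.07    0.146 ] F [ 0.4 -0.5  0.1] op 0.506 j6 -1.36
t=115.5 p [0.64   0.0956 0.4201] S [-1.000e-04  1.000e-04  4.201e-01] F [0.2 0.4 0.5] op 0.498 j6 1.61
[[319.9 162.8]
 [319.9 219.8]
 [274.6 298.6]
 [366.5 155.3]
 [423.6 156.8]]
[[341.6  66.7]
 [151.1  61.4]
 [143.1 -13.7]]
```

View pics/r_w2.png

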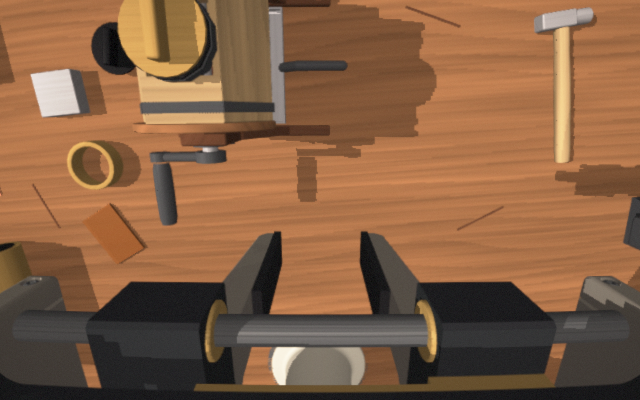

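View pics/r_w.png

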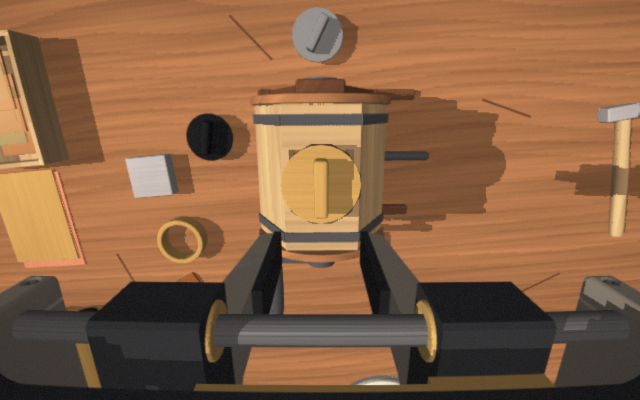

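View pics/r_s.png

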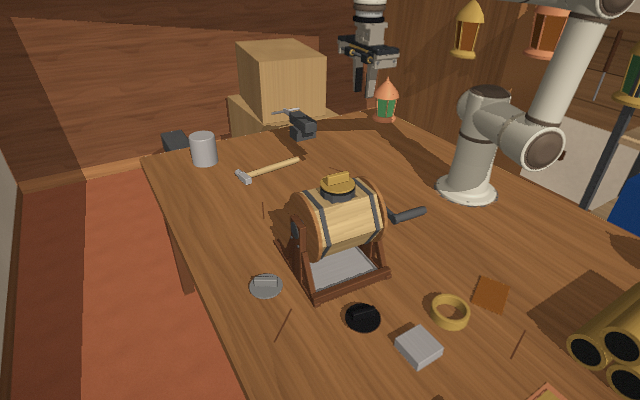

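Run:
```python
from h import *
c=bot.read_camera("wrist")
print("rod tip",toS(onplane(c,(346,66),.03)))
s=bot.read_camera("scene")
for n,uv in dict(pane=(490,294),collar=(450,312),block=(418,347),mh=(243,177)).items(): print(n,np.round(onplane(s,uv,.01),3))
st(); bot.job_done(); bot.hold(1.2); st()
```

```text
rod tip [ 0.00100591 -0.1923365   0.03      ]
pane [0.36  0.395 0.01 ]
collar [0.492 0.383 0.01 ]
block [0.627 0.414 0.01 ]
mh [ 0.681 -0.467  0.01 ]
t=116.9 p [ 0.4792 -0.0424  0.4199] S [-0.1498 -0.1498  0.4199] F [-0.7 -0.1 -0.1] op 0.498 j6 1.31
the job is handed in; nothing more can be done
the job is handed in; nothing more can be done
```

The drum is loaded, capped, turned once and handed in at 116.9 s of the 210 s allowed. No verdict is reported.

**What I did:** I drew the pan out and unlocked the cap, then dropped all four rivet heads through the port. I pushed the pan back against its stop, locked the cap on, and cranked one full positive turn.

**Last checks:**
- **Rivets:** the pan was empty. Two rivets were directly visible through the port and all four grasps and drops went normally, but I did not see all four inside at once.
- **Cap:** it held against a 12 N upward pull with the bar along the axle, and looked the same after the turn as at the start.
- **Drum:** the crank handle came back to its starting point within about 1 mm, with the port on top.
- **Pan:** it met its end stop at 13 N. The rod tip measured 192 mm from the stand's middle. Its straight part should end at 185 mm, and I put the extra 7 mm down to its rounded end. If that is wrong, the pan is about 7 mm short of home, still inside the 12 mm limit.
- **Bystanders:** collar, pane, block and mallet look unmoved in the last scene picture. That is by eye, as I did not measure them again.

No force or speed alarms came up. Position estimates of the port differed by 2 to 4 mm between views, close to the calibration limit.

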